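Pair the wooden spoon with its pot on the jumble-sale table

ROBOT

A 6-joint arm with a two-finger parallel gripper is mounted at the origin on the work surface. World frame = base frame: x ahead of the robot, y to its left, z up, the work surface at z = 0. Lengths are in m, angles in rad, forces in N, time in s.
With the tool pointing down it reaches from about 0.35 to 0.975 m from the base axis. Payload 4.9 kg.
Tool frame: the origin (TCP) lies at the very end of the fingers, on their centre line; the grasp point (between the pads) lies 19 mm behind it; z points along the fingers, y is the direction in which the jaws open and shut (so a half turn about z gives the same grasp; the last joint's range is limited). The gripper opens to 85 mm and grips with 20 to 120 N. Pads are 22 mm wide; open, the fingers measure 114 mm over their backs; the gripper's body (76 mm by 85 mm) begins 54 mm behind the grasp point. The pads swing forward as they close: fully open they stand 13 mm farther back than shut.
Start: joints at [1.085, 0.053, 1.613, -0, 1.476, -0.119], TCP at [0.224, 0.583, 0.231] pointing down, gripper open.
Joint ranges: [-3.01, 3.01], [-1.01, 2.22], [0.06, 2.58], [-1.02, 4.17], [0.09, 2.62], [-3.14, 3.14]. Speed limits (rad/s): [2.57, 2.57, 3.14, 3.14, 3.14, 3.14].

INTERFACE

Orientations are given as a unit quaternion [w, x, y, z].
In Python, from plant import state, eyes, job_done gives the robot as it stands.
- The arm moves only by the tool apply_moves, never from a script. Its argument "commands" is a list of rows, each an object with "linear": the shift along the tool's x, y, z in m, a list of three; "delta_rot": the turn, a rotation vector about the tool's x, y, z in degrees, a list of three; "fingers": the closure in counts, from 0 (fully open) to 255 (shut). In form: [{"linear": [x, y, z], "delta_rot": [wx, wy, wz], "fingers": fingers}, ...]. A call has exactly 8 rows; each row is the pose to reach, as a shift and turn from the pose commanded when the call began, along the tool's axes at that moment; what a row does not reach only later rows make up. A row lasts 1/10 s, in which the tool goes at most 50 mm and 8.59 degrees, less where a joint would pass 70% of its speed; a pose out of reach is approached as far as the arm can. A call with a gripper value outside its range is refused whole. The fingers move at their own pace and stop on an object; the grip force is fixed at half the most. Time passes only in rows, so rows that repeat a pose let the fingers close, or fill a call up. It gives the time, the measured TCP pose, the force and the opening at its end, in the units of the state.
- state(): the state, without advancing time (a new reading comes with each control period).
- eyes.grab_frame(name): name is "side" or "top"; returns the picture (384x512x3 uint8, red, green, blue); there is no depth.
- eyes.camera_params(name): a dict with "fx", "fy", "cx", "cy" (pixels), "position" and "rotation" of the camera in the world. Camera axes: x right, y down, z forward; pixel columns grow to the right and rows downward; lengths in m; the calibration is good to about 2 mm. A picture is of the moment at which its call begins. camera_params takes no time and is no camera call.
- job_done(): hands the job in, once; it reports no verdict.
The state is a dict: "time": time; "joint_pos": joint angles; "joint_vel": joint speeds; "joint_efforts": joint torques, N m; "tool_pos": TCP position; "tool_rot": TCP orientation; "contact_force": force on the tool from outside, world axes, zero at the start; "ft_torque": the same for the moment, N m; "gripper_width": opening from 0.0 (shut) to 1.0 (fully open).
Only numpy, scipy, OpenCV 4.12 (cv2) and the standard library are available. Lean on these libraries where they do the work, as an engineer would, in place of code of your own. Each camera call takes 0.05 s, during which the arm holds its last target.

TASK

On the jumble-sale table, lift the lid off the steel pot by its black knob and set it down, not drop it, flat and knob up on the floor of the shallow cardboard tray. Then put the wooden spoon inside the pot, so that the two can be sold together without the lid. Leave the pot standing where it is, and do not disturb the wrench, the screwdriver or the other things on the table.

Things in the scene. Friction and masses are not known exactly. Their poses are not given: they have to be found in the camera images.
- lid: Loose steel lid, 0.3 kg, lying on the pot; lifts straight off. Origin: centre of its underside (a step 154 mm across, 6 mm deep, loose by 7 mm in the pot's mouth), 94 mm above the pot's origin at the start; z up through the knob. Rim 184 mm across, 6 to 10 mm above the origin; dome to 18 mm. Black knob: upright cylinder 34 mm across, 34 to 56 mm above the origin, on a 16 mm neck.
- pot: Loose round steel pot, 0.9 kg. Origin: centre of its underside, z up. 180 mm across, 100 mm high, wall 4 mm, inner floor 5 mm above the origin, 168 mm clear inside. Loop handles at its +y and -y sides reach 123 mm from its axis, 70 to 84 mm high. It stands to the robot's left or right, the tray on the other side.
- tray: Shallow open cardboard tray fixed to the table, 270 x 270 mm outside (along its x and y), 35 mm high, walls and floor 4 mm thick, empty. Origin: centre of its underside, z up.
- spoon: Loose all-wood spoon lying on the table, 150 mm long, 45 g. Origin: middle of its length, underside, z up; +x to the bowl; balances near its origin. Handle: bar 16 mm wide, 12 mm thick, x = -75 to +25 mm. Bowl: round, open upward, 52 mm across, 14 mm high, centred at x = +49 mm. Spoon, wrench and screwdriver lie some 115 mm apart in a row ahead of the robot, roughly crosswise, in any order.
- wrench: Bystander: loose steel wrench, 160 mm long, 38 mm wide at the jaw, 8 mm thick, lying flat. Origin: middle of its length, on the underside; x along it.
- screwdriver: Bystander: loose screwdriver, 160 mm long with a round wooden handle 26 mm thick and a thin steel shaft, lying down. Origin: middle of its length, on the underside; x along it towards the tip.
- mug: Bystander: loose white mug, 82 mm across, 90 mm high, at the far edge. Origin: centre of its underside.
- jar: Bystander: loose glass jar, 70 mm across, 90 mm high, at the far edge. Origin: centre of its underside.
- paint_can: Bystander: loose plain metal can, 100 mm across, 110 mm high, at the far edge. Origin: centre of its underside. (Also fixed: a tape roll nearest the robot, 25 mm high; books at the far right, 80 mm high; a carton at the far left, a radio left and a toolbox right, all over 0.4 m to the side and at most 200 mm high.)
Things that resemble listed ones, but are neither listed nor needed, are in the scene too. What is shaped like the lid but orange or turquoise is not meant.

How it is judged:
On the way, in this order (a step that is already met when the one before it is completed fails the run):
1. the lid lies flat, knob up, on the floor of the tray and is let go (x of lid in the frame of tray between -0.045 and 0.045 m and y of lid in the frame of tray between -0.045 and 0.045 m and z of lid in the frame of tray below 0.014 m and angle between lid's own z axis and vertical below 0.12 rad and contact force between the fingers and lid below 0.2 N), for 0.2 s.
2. the spoon is inside the pot (horizontal distance between spoon and pot below 0.085 m and z of spoon in the frame of pot between -0.002 and 0.088 m), for 0.2 s.
At the end, for the whole second after the job is handed in: Lid at rest, knob up, within 0.12 rad of level on the tray's floor (centre within 45 mm of the tray's along each side, underside under 14 mm up); spoon at rest in the pot (middle within 85 mm of the axis, below 88 mm); pot upright within 0.08 rad, within 50 mm of its start (all of step 2 and x of lid in the frame of tray between -0.045 and 0.045 m and y of lid in the frame of tray between -0.045 and 0.045 m and z of lid in the frame of tray below 0.014 m and angle between lid's own z axis and vertical below 0.12 rad and angle between pot's own z axis and vertical below 0.08 rad and distance of pot from where it was at the start of the episode below 0.05 m and linear speed of each of lid, spoon below 0.03 m/s); the robot touches nothing.
It fails at once if the lid was dropped (it moved faster than 0.8 m/s while not held, as after a fall of over 30 mm) (linear speed of lid above 0.8 m/s and contact force between the fingers and lid below 0.2 N).
It fails at once if the pot was moved more than 50 mm or tipped by more than 0.3 rad (distance of pot from where it was at the start of the episode above 0.05 m or angle between pot's own z axis and vertical above 0.3 rad).
It fails at once if the wrench, screwdriver, mug, jar or metal can was moved more than 30 mm (distance of any of wrench, screwdriver, mug, jar, paint_can from where it was at the start of the episode above 0.03 m).
It also fails if it takes over 67 s, if anything falls off the work surface, if the arm or the gripper's body presses on something with over 40 N, if the wrist force passes 120 N, or if a joint passes its speed limit or range.

## Working session

There is one attempt and no reset: what is moved stays moved. The work goes in short steps, Python scripts to look and compute and a tool call to move; the robot and the scene stay as the last step left them, time stands still between calls to the robot, and variables do not carry over. Pictures are saved under pics/ and viewed, and the job is handed in when it is done.

Besides the shell and the picture viewer there is one more tool, called after ">>>" as name([rows], argument=value, ...), one row to a line, values as JSON. apply_moves: Moves the arm, as the interface text tells. Its arguments: {"type":"object","properties":{"commands":{"type":"array","items":{"type":"object","properties":{"linear":{"type":"array","items":{"type":"number"}},"delta_rot":{"type":"array","items":{"type":"number"}},"fingers":{"type":"number"}}}}},"required":["commands"]}

```bash
mkdir -p pics; ls; python3 - <<'E'
from plant import state, eyes
import cv2
s=state(); print({k:s[k] for k in ('time','tool_pos','tool_rot','contact_force','gripper_width')})
for n in ('side','top'):
    cv2.imwrite(f'pics/{n}0.png',eyes.grab_frame(n)[:,:,::-1]); print(n,eyes.camera_params(n))
E
```

```text
pics
{'time': 0.0, 'tool_pos': array([0.223841  , 0.58287105, 0.23005392]), 'tool_rot': array([-3.06813495e-04,  1.82353360e-01,  9.83232521e-01, -9.83368283e-04]), 'contact_force': array([-0.1647837 , -0.16370252,  0.59745655]), 'gripper_width': 1.0014784279707918}
side {'fx': 369.8218905964619, 'fy': 369.8218905964619, 'cx': 260.2450061283806, 'cy': 188.24617250028354, 'position': array([ 0.24293919, -0.49741335,  0.88647038]), 'rotation': array([-0.33027575,  0.91174774, -0.23126716,  0.07841873])}
top {'fx': 352.4068438799979, 'fy': 352.4068438799979, 'cx': 255.23667545108174, 'cy': 189.8221459257223, 'position': array([0.40103254, 0.11293146, 1.35704732]), 'rotation': array([ 0.02706219, -0.70547475,  0.70716816, -0.03855124])}
```

View pics/top0.png

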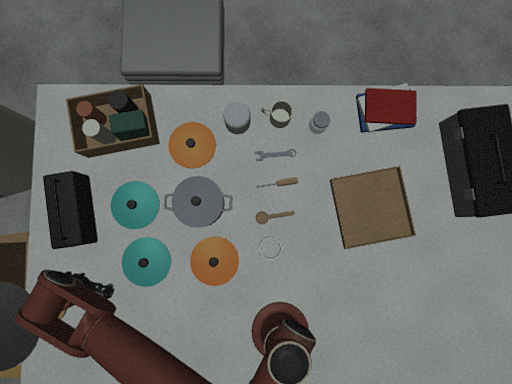

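View pics/side0.png

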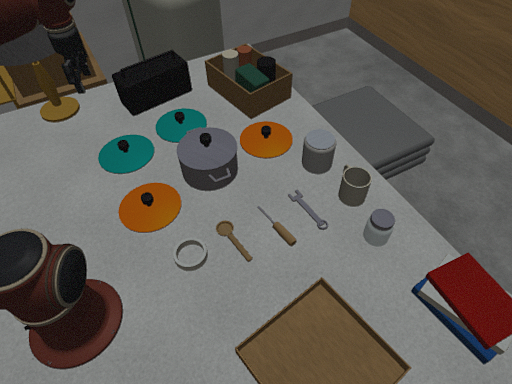

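The top view shows the lidded steel pot at (195,202), the tray at (372,207) and the spoon at (275,216) with its bowl to the left. The screwdriver is at (278,183) and the wrench at (275,155). The side view shows the knob at about (206,139). Next I'll measure them.

```bash
cat > h.py <<'E'
import numpy as np, cv2
from scipy.spatial.transform import Rotation as R
from plant import state, eyes
def cam(n):
    c=eyes.camera_params(n); q=c['rotation']; return c,R.from_quat(np.r_[q[1:],q[0]])
def ray(n,uv):
    c,r=cam(n); d=r.apply([(uv[0]-c['cx'])/c['fx'],(uv[1]-c['cy'])/c['fy'],1]); return c['position'],d
def plane(n,uv,z):
    p,d=ray(n,uv); return p+d*(z-p[2])/d[2]
def tri(a,b):
    (p,d),(q,e)=ray('top',a),ray('side',b)
    t=np.linalg.lstsq(np.c_[d,-e],q-p,rcond=None)[0]; A=p+d*t[0];B=q+e*t[1]
    return (A+B)/2,np.linalg.norm(A-B)
def proj(n,P):
    c,r=cam(n); v=r.inv().apply(np.array(P)-c['position']); return np.array([c['fx']*v[0]/v[2]+c['cx'],c['fy']*v[1]/v[2]+c['cy']])
def crop(img,u,v,w,h,name,k=5):
    cv2.imwrite(name,cv2.resize(img[v:v+h,u:u+w,::-1],None,fx=k,fy=k,interpolation=cv2.INTER_CUBIC))
def blobs(mask,u0=0,v0=0,mn=30):
    cs,_=cv2.findContours(mask.astype(np.uint8),cv2.RETR_EXTERNAL,cv2.CHAIN_APPROX_NONE)
    return [c+[[u0,v0]] for c in cs if cv2.contourArea(c)>mn]
E
python3 - <<'E'
from h import *
np.set_printoptions(precision=4,suppress=True)
t=cv2.imread('pics/top0.png')[:,:,::-1]; s=cv2.imread('pics/side0.png')[:,:,::-1]
crop(t,155,165,160,80,'pics/c_pot.png'); crop(s,165,110,90,85,'pics/c_side.png',6)
hsv=cv2.cvtColor(t,cv2.COLOR_RGB2HSV); hs=cv2.cvtColor(s,cv2.COLOR_RGB2HSV)
# knob
k=[]
for im,(u,v,w,h) in ((t,(185,192,22,20)),(s,(196,128,22,20))):
    g=im[v:v+h,u:u+w].max(2)<60
    for c in blobs(g,u,v,8): print('knob',cv2.boundingRect(c),cv2.minEnclosingCircle(c)); k.append(c)
# tray, spoon mask top
for nm,(u,v,w,h) in (('tray',(320,155,105,105)),('spoon',(250,202,55,26))):
    H=hsv[v:v+h,u:u+w]; m=(H[...,1]>70)&(H[...,0]>5)&(H[...,0]<30)
    for c in blobs(m,u,v): 
        print(nm,cv2.contourArea(c),cv2.minAreaRect(c),cv2.boundingRect(c))
        r=cv2.boxPoints(cv2.minAreaRect(c)); z=.035 if nm=='tray' else .010
        P=np.array([plane('top',p,z)[:2] for p in r]); print(P,P.mean(0))
        if nm=='spoon':
            x=c[:,0,0]
            for e in range(x.min(),x.max()+1,4):
                mm=np.argwhere(m[:,e-u])[:,0]; print(e,mm.min()+v,mm.max()+v,plane('top',(e,(mm.min()+mm.max())/2+v),.010)[:2])
E
```

```text
knob (191, 196, 10, 10) ((195.5, 200.6999969482422), 4.81050443649292)
knob (200, 133, 12, 14) ((205.0, 139.3076934814453), 6.984869003295898)
tray 4922.5 ((372.09619140625, 206.9807586669922), (71.38626861572266, 72.75908660888672), 78.69007110595703) (330, 166, 85, 83)
[[ 0.5644 -0.1902]
 [ 0.619  -0.4649]
 [ 0.3535 -0.5067]
 [ 0.3017 -0.2366]] [ 0.4596 -0.3496]
spoon 155.5 ((274.5, 217.5), (11.0, 37.0), 90.0) (256, 212, 38, 12)
[[ 0.4414  0.0882]
 [ 0.441  -0.0533]
 [ 0.3991 -0.0528]
 [ 0.3996  0.0883]] [0.4203 0.0176]
256 215 219 [0.4224 0.0882]
260 212 223 [0.4204 0.073 ]
264 212 223 [0.4204 0.0577]
268 215 218 [0.4241 0.0424]
272 215 217 [0.426  0.0272]
276 214 216 [0.4298 0.0118]
280 214 216 [ 0.4297 -0.0034]
284 213 215 [ 0.4335 -0.0188]
288 212 214 [ 0.4372 -0.0341]
292 212 214 [ 0.4372 -0.0494]
```

View pics/c_pot.png

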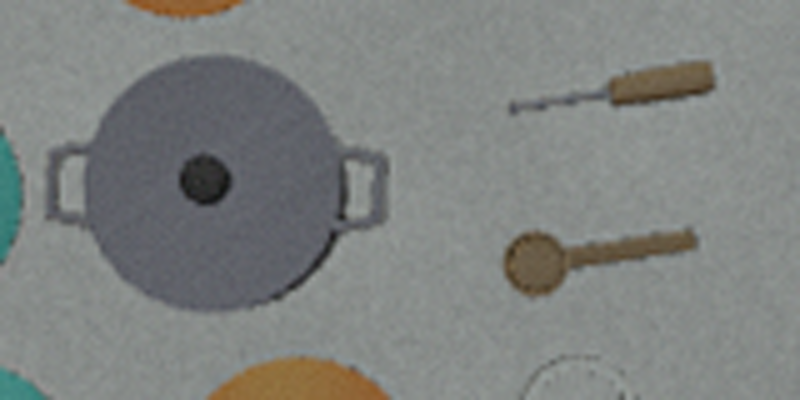

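View pics/c_side.png

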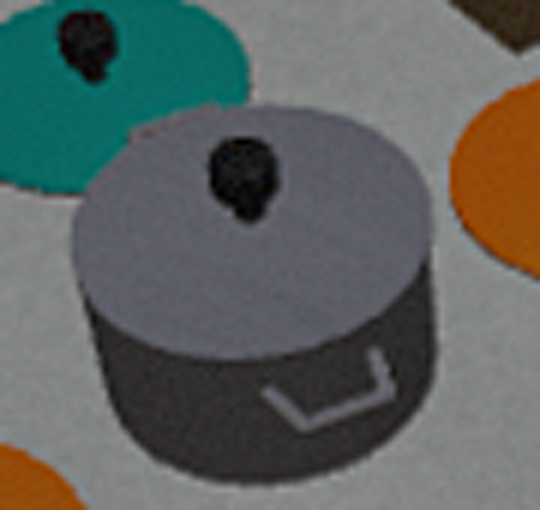

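```bash
python3 - <<'E'
from h import *
np.set_printoptions(precision=4,suppress=True)
t=cv2.imread('pics/top0.png')[:,:,::-1].copy(); s=cv2.imread('pics/side0.png')[:,:,::-1].copy()
print('knob top z.150',plane('top',(195.5,200.7),.150),'tri',tri((195.5,200.7),(205.5,137.8)))
# steel mask lid top: bluish-grey vs table
g=t[160:240,160:236].astype(int); 
for v in (200,215):
  print(t[v,150:245:5].tolist())
h=cv2.cvtColor(t,cv2.COLOR_RGB2HSV); m=(h[...,0]>112)&(h[...,0]<150)&(h[...,1]>22); m[:160]=0;m[240:]=0;m[:,:160]=0;m[:,240:]=0
m=cv2.morphologyEx(m.astype(np.uint8),cv2.MORPH_CLOSE,np.ones((5,5)))
m=cv2.morphologyEx(m,cv2.MORPH_OPEN,cv2.getStructuringElement(cv2.MORPH_ELLIPSE,(21,21)))
for c in blobs(m):
    e=cv2.fitEllipse(c); print('lid',e,cv2.boundingRect(c),plane('top',e[0],.104))
# side tray corners & spoon check
hs=cv2.cvtColor(s,cv2.COLOR_RGB2HSV); m=(hs[...,1]>70)&(hs[...,0]>5)&(hs[...,0]<30); m[:215]=0;m[270:]=0;m[:,:214]=0;m[:,256:]=0
for c in blobs(m): print('spoon side',cv2.minAreaRect(c)); P=[plane('side',p,.010)[:2] for p in cv2.boxPoints(cv2.minAreaRect(c))]; print(np.array(P),np.mean(P,0))
print('proj tray corners side',[proj('side',p) for p in ((.564,-.19,.035),(.301,-.236,.035))], 'spoonctr',proj('side',(.428,.018,.01)),'tri bowl',tri((261.8,217.5),(225,229)), 'end', tri((293,212.5),(250,259.5)))
E
```

```text
knob top z.150 [0.4763 0.2976 0.15  ] tri (array([0.4778, 0.2985, 0.1423]), np.float64(0.002051194713577849))
[[63, 131, 126], [59, 128, 120], [146, 149, 148], [84, 86, 91], [139, 144, 140], [90, 93, 100], [95, 96, 102], [95, 97, 104], [91, 94, 102], [45, 47, 46], [23, 26, 27], [92, 96, 102], [93, 96, 105], [95, 98, 105], [91, 93, 100], [143, 146, 144], [91, 94, 101], [135, 138, 136], [138, 144, 142]]
[[60, 126, 118], [54, 124, 118], [136, 139, 140], [137, 141, 137], [134, 138, 137], [99, 103, 105], [97, 99, 105], [99, 98, 106], [95, 93, 102], [93, 96, 102], [93, 92, 99], [95, 97, 105], [93, 96, 103], [94, 97, 103], [44, 45, 46], [138, 141, 142], [135, 143, 138], [137, 142, 136], [135, 137, 136]]
spoon side ((236.08950805664062, 238.75575256347656), (48.05262756347656, 16.227859497070312), 42.954586029052734)
[[ 0.3927  0.0817]
 [ 0.4374  0.1041]
 [ 0.4757 -0.0404]
 [ 0.433  -0.0581]] [0.4347 0.0218]
proj tray corners side [array([318.4766, 275.2645]), array([231.245, 344.129])] spoonctr [233.9805 240.1766] tri bowl (array([0.4214, 0.0657, 0.0066]), np.float64(0.0019639447241732336)) end (array([ 0.4398, -0.054 ,  0.0058]), np.float64(0.001252633639209319))
```

The spoon's bowl is at about (0.421, 0.066) and its handle end at about (0.440, -0.054), with both views in agreement. The knob is near (0.477, 0.298). The tray corners need checking in the side view.

```bash
python3 - <<'E'
from h import *
t=cv2.imread('pics/top0.png')[:,:,::-1].copy(); s=cv2.imread('pics/side0.png')[:,:,::-1].copy()
crop(t,322,158,100,100,'pics/c_t1.png',6); crop(s,225,270,130,100,'pics/c_t2.png',6)
E
```

```text
(no output)
```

View pics/c_t1.png

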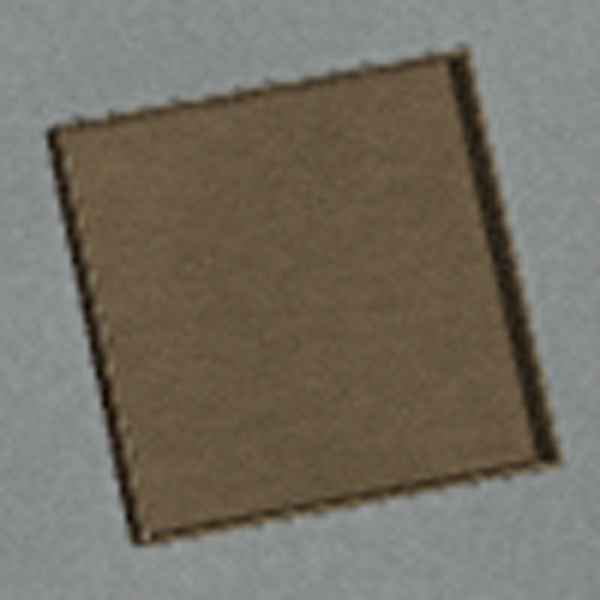

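View pics/c_t2.png

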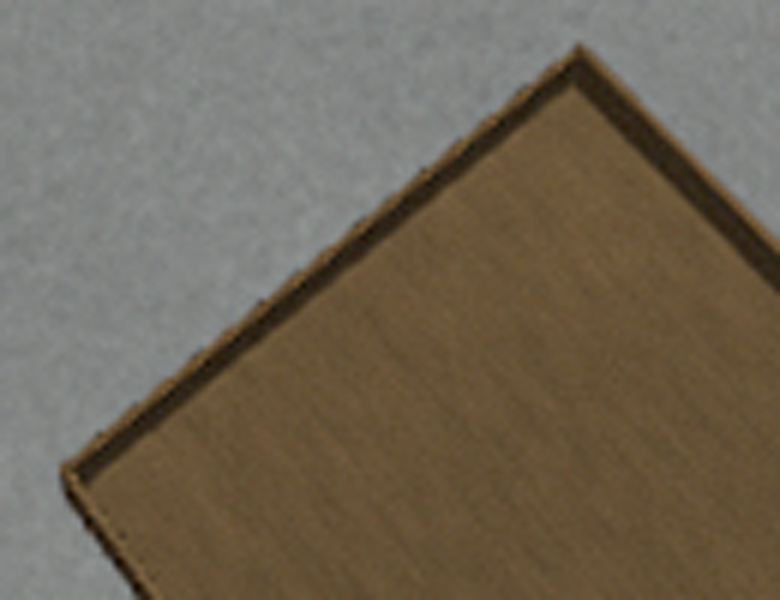

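```bash
python3 - <<'E'
from h import *
np.set_printoptions(precision=4,suppress=True)
P=np.array([plane('top',p,.035) for p in ((330,179),(399.4,165.6),(414.9,234.6),(344,248.4))]);print(P,P.mean(0))
print(plane('side',(321,277),.035),plane('side',(235.6,348),.035))
q=state()['tool_rot']; r=R.from_quat(np.r_[q[1:],q[0]]); print(r.as_matrix())
p=np.array([.2238,.5829,.2305])
s=state()['tool_pos']
print('to knob', r.inv().apply(np.array([.477,.298,.122])-s))
E
```

```text
[[ 0.5648 -0.1924  0.035 ]
 [ 0.6161 -0.4595  0.035 ]
 [ 0.3544 -0.5073  0.035 ]
 [ 0.3044 -0.2388  0.035 ]] [ 0.4599 -0.3495  0.035 ]
[ 0.5669 -0.1969  0.035 ] [ 0.3059 -0.248   0.035 ]
[[-0.9335  0.3586 -0.0009]
 [ 0.3586  0.9335 -0.0016]
 [ 0.0002 -0.0018 -1.    ]]
to knob [-0.3385 -0.175   0.1084]
```

>>> apply_moves([
  {"linear":[-0.042,-0.022,0],"delta_rot":[0,0,0],"fingers":0},
  {"linear":[-0.085,-0.044,0],"delta_rot":[0,0,0],"fingers":0},
  {"linear":[-0.127,-0.066,0],"delta_rot":[0,0,0],"fingers":0},
  {"linear":[-0.17,-0.088,0],"delta_rot":[0,0,0],"fingers":0},
  {"linear":[-0.212,-0.11,0],"delta_rot":[0,0,0],"fingers":0},
  {"linear":[-0.255,-0.132,0],"delta_rot":[0,0,0],"fingers":0},
  {"linear":[-0.3,-0.155,0],"delta_rot":[0,0,0],"fingers":0},
  {"linear":[-0.338,-0.175,0],"delta_rot":[0,0,0],"fingers":0},
])

```text
time: 0.9
tool_pos: [0.4779, 0.2968, 0.2309]
tool_rot: [-0.0, 0.183, 0.983, -0.0]
contact_force: [0.5, 0.9, -0.8]
gripper_width: 1.001
```

>>> apply_moves([
  {"linear":[0,0,0],"delta_rot":[0,0,0],"fingers":0},
  {"linear":[0,0,0],"delta_rot":[0,0,0],"fingers":0},
  {"linear":[0,0,0.01],"delta_rot":[0,0,0],"fingers":0},
  {"linear":[0,0,0.02],"delta_rot":[0,0,0],"fingers":0},
  {"linear":[0,0,0.03],"delta_rot":[0,0,0],"fingers":0},
  {"linear":[0,0,0.04],"delta_rot":[0,0,0],"fingers":0},
  {"linear":[0,0,0.04],"delta_rot":[0,0,0],"fingers":0},
  {"linear":[0,0,0.04],"delta_rot":[0,0,0],"fingers":0},
])

```text
time: 1.7
tool_pos: [0.4765, 0.299, 0.1908]
tool_rot: [-0.0, 0.182, 0.983, -0.0]
contact_force: [0.5, 1.2, -0.2]
gripper_width: 1.002
```

```bash
python3 - <<'E'
from h import *
s=state(); print(s['time'],s['tool_pos'],s['tool_rot'],s['joint_pos'])
im=eyes.grab_frame('side'); crop(im,150,60,130,95,'pics/a1.png',6)
E
```

```text
1.7 [0.47651991 0.2989765  0.19075222] [-3.65308410e-04  1.82130759e-01  9.83274212e-01 -2.77369266e-04] [ 4.28066991e-01 -6.68080255e-02  1.80024811e+00 -3.54884751e-05
  1.40906926e+00 -7.76417522e-01]
```

View pics/a1.png

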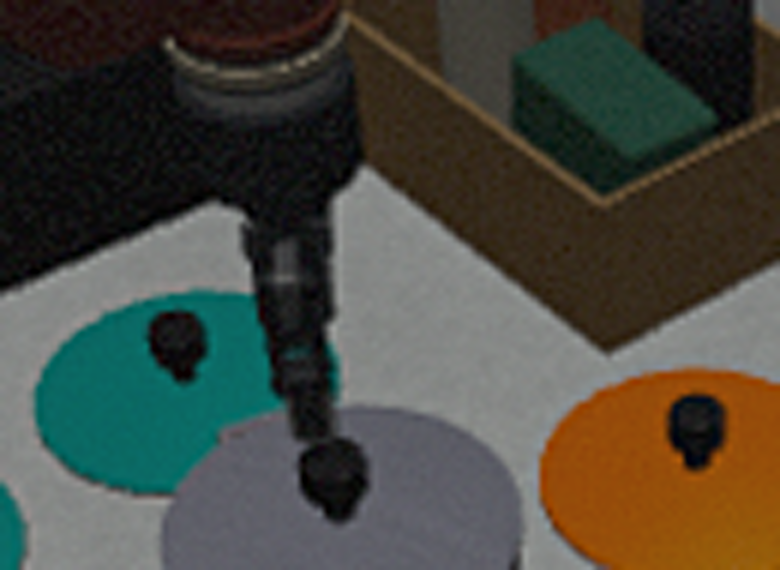

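The crop shows the fingers directly above the knob, which is at crop (335,478). I'll go down and close.

>>> apply_moves([
  {"linear":[0,0,0.015],"delta_rot":[0,0,0],"fingers":0},
  {"linear":[0,0,0.03],"delta_rot":[0,0,0],"fingers":0},
  {"linear":[0,0,0.045],"delta_rot":[0,0,0],"fingers":0},
  {"linear":[0,0,0.055],"delta_rot":[0,0,0],"fingers":0},
  {"linear":[0,0,0.063],"delta_rot":[0,0,0],"fingers":0},
  {"linear":[0,0,0.069],"delta_rot":[0,0,0],"fingers":0},
  {"linear":[0,0,0.069],"delta_rot":[0,0,0],"fingers":0},
  {"linear":[0,0,0.069],"delta_rot":[0,0,0],"fingers":0},
])

```text
time: 2.55
tool_pos: [0.4772, 0.2989, 0.1226]
tool_rot: [0.0, 0.182, 0.983, 0.0]
contact_force: [-0.1, 0.4, -0.4]
gripper_width: 0.998
```

>>> apply_moves([
  {"linear":[0,0,0],"delta_rot":[0,0,0],"fingers":60},
  {"linear":[0,0,0],"delta_rot":[0,0,0],"fingers":100},
  {"linear":[0,0,0],"delta_rot":[0,0,0],"fingers":130},
  {"linear":[0,0,0],"delta_rot":[0,0,0],"fingers":180},
  {"linear":[0,0,0],"delta_rot":[0,0,0],"fingers":255},
  {"linear":[0,0,0],"delta_rot":[0,0,0],"fingers":255},
  {"linear":[0,0,0],"delta_rot":[0,0,0],"fingers":255},
  {"linear":[0,0,0],"delta_rot":[0,0,0],"fingers":255},
])

```text
time: 3.35
tool_pos: [0.4773, 0.2991, 0.123]
tool_rot: [0.0, 0.182, 0.983, 0.0]
contact_force: [-1.0, -0.1, 4.1]
gripper_width: 0.379
```

>>> apply_moves([
  {"linear":[0,0,-0.005],"delta_rot":[0,0,0],"fingers":255},
  {"linear":[0,0,-0.015],"delta_rot":[0,0,0],"fingers":255},
  {"linear":[0,0,-0.03],"delta_rot":[0,0,0],"fingers":255},
  {"linear":[0,0,-0.045],"delta_rot":[0,0,0],"fingers":255},
  {"linear":[0,0,-0.06],"delta_rot":[0,0,0],"fingers":255},
  {"linear":[0,0,-0.075],"delta_rot":[0,0,0],"fingers":255},
  {"linear":[0,0,-0.09],"delta_rot":[0,0,0],"fingers":255},
  {"linear":[0,0,-0.09],"delta_rot":[0,0,0],"fingers":255},
])

```text
time: 4.15
tool_pos: [0.4785, 0.2996, 0.2162]
tool_rot: [0.003, 0.182, 0.983, 0.002]
contact_force: [0.1, -0.5, -3.1]
gripper_width: 0.378
```

```bash
python3 - <<'E'
from h import *
s=state(); print(s['time'],s['tool_pos'],s['contact_force'],s['gripper_width'])
im=eyes.grab_frame('side'); crop(im,120,40,180,150,'pics/a2.png',4)
q=s['tool_rot']; r=R.from_quat(np.r_[q[1:],q[0]]); print('to tray', r.inv().apply(np.array([.46,-.353,.213])-s['tool_pos']))
E
```

```text
4.15 [0.47848647 0.29959509 0.21619409] [ 0.09433095 -0.54308643 -3.05881414] 0.3776072317228268
to tray [-0.21673509 -0.61583769  0.00146426]
```

View pics/a2.png

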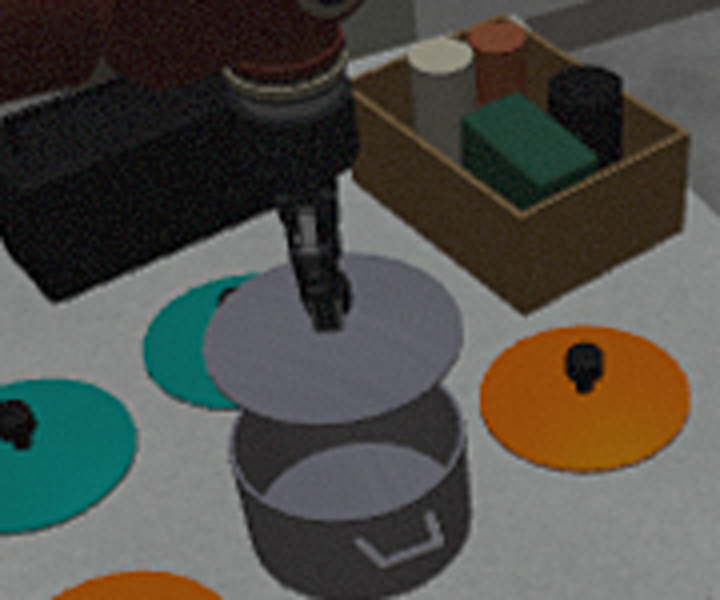

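The lid is held level about 90 mm above the open pot. Moving it to the tray.

>>> apply_moves([
  {"linear":[-0.005,-0.015,0],"delta_rot":[0,0,0],"fingers":255},
  {"linear":[-0.015,-0.043,0],"delta_rot":[0,0,0],"fingers":255},
  {"linear":[-0.029,-0.082,0],"delta_rot":[0,0,0],"fingers":255},
  {"linear":[-0.043,-0.122,0],"delta_rot":[0,0,0],"fingers":255},
  {"linear":[-0.057,-0.162,0],"delta_rot":[0,0,0],"fingers":255},
  {"linear":[-0.071,-0.202,0],"delta_rot":[0,0,0],"fingers":255},
  {"linear":[-0.085,-0.242,0],"delta_rot":[0,0,0],"fingers":255},
  {"linear":[-0.099,-0.282,0],"delta_rot":[0,0,0],"fingers":255},
])

```text
time: 5.0
tool_pos: [0.4667, -0.002, 0.211]
tool_rot: [-0.001, 0.182, 0.983, -0.0]
contact_force: [0.3, -0.2, -3.1]
gripper_width: 0.378
```

>>> apply_moves([
  {"linear":[-0.014,-0.04,0],"delta_rot":[0,0,0],"fingers":255},
  {"linear":[-0.028,-0.08,0],"delta_rot":[0,0,0],"fingers":255},
  {"linear":[-0.042,-0.12,0],"delta_rot":[0,0,0],"fingers":255},
  {"linear":[-0.056,-0.16,0],"delta_rot":[0,0,0],"fingers":255},
  {"linear":[-0.07,-0.2,0],"delta_rot":[0,0,0],"fingers":255},
  {"linear":[-0.084,-0.24,0],"delta_rot":[0,0,0],"fingers":255},
  {"linear":[-0.098,-0.28,0],"delta_rot":[0,0,0],"fingers":255},
  {"linear":[-0.108,-0.308,0],"delta_rot":[0,0,0],"fingers":255},
])

```text
time: 5.8
tool_pos: [0.4566, -0.3287, 0.2108]
tool_rot: [-0.001, 0.183, 0.983, 0.0]
contact_force: [0.5, 0.1, -3.3]
gripper_width: 0.377
```

```bash
python3 - <<'E'
from h import *
s=state(); 
im=eyes.grab_frame('side'); crop(im,180,170,200,150,'pics/a3.png',4)
im=eyes.grab_frame('top'); crop(im,300,140,140,125,'pics/a4.png',5)
s=state();print(s['time'],s['tool_pos'],s['contact_force'],s['gripper_width'],s['joint_pos'])
q=s['tool_rot']; r=R.from_quat(np.r_[q[1:],q[0]]); print('to tray', r.inv().apply(np.array([.46,-.353,.213])-s['tool_pos']))
E
```

```text
5.9 [ 0.45659883 -0.32950828  0.21080173] [-0.72043     1.25736005 -3.5639976 ] 0.3739641455610258 [-7.56525830e-01 -7.96381178e-02  1.77839461e+00 -1.50624412e-03
  1.44482241e+00 -1.95567531e+00]
to tray [-0.01169076 -0.02065646 -0.00221316]
```

View pics/a3.png

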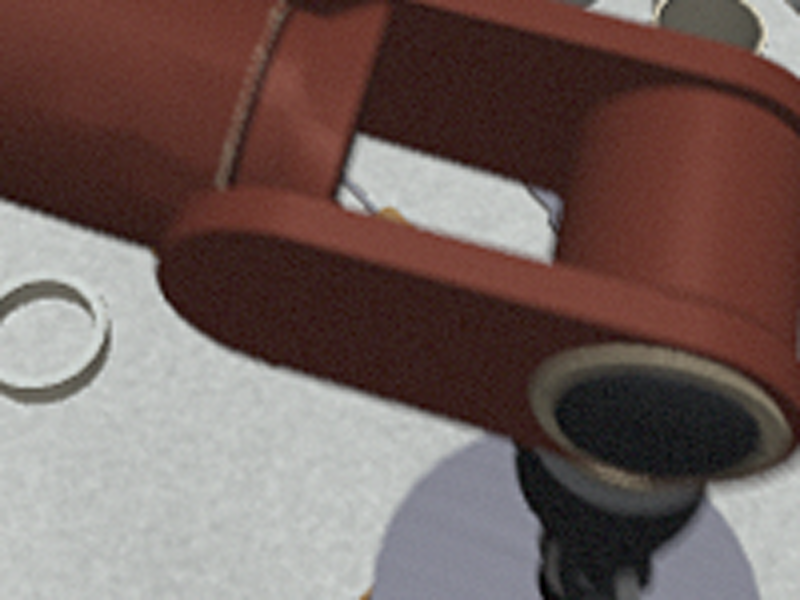

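View pics/a4.png

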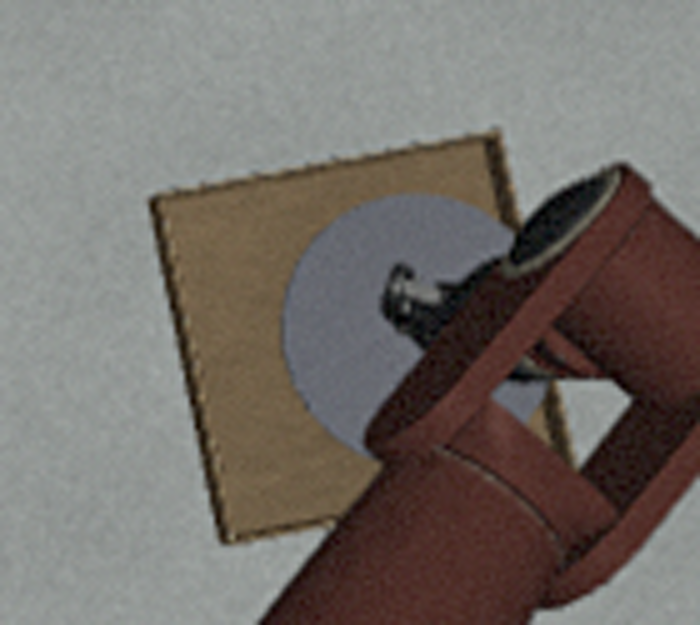

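The lid is above the tray and needs a further 24 mm sideways shift. I'll do that and descend, first to about 25 mm above contact.

>>> apply_moves([
  {"linear":[-0.006,-0.01,0.0],"delta_rot":[0,0,0],"fingers":255},
  {"linear":[-0.012,-0.021,0.01],"delta_rot":[0,0,0],"fingers":255},
  {"linear":[-0.012,-0.021,0.035],"delta_rot":[0,0,0],"fingers":255},
  {"linear":[-0.012,-0.021,0.065],"delta_rot":[0,0,0],"fingers":255},
  {"linear":[-0.012,-0.021,0.095],"delta_rot":[0,0,0],"fingers":255},
  {"linear":[-0.012,-0.021,0.125],"delta_rot":[0,0,0],"fingers":255},
  {"linear":[-0.012,-0.021,0.145],"delta_rot":[0,0,0],"fingers":255},
  {"linear":[-0.012,-0.021,0.155],"delta_rot":[0,0,0],"fingers":255},
])

```text
time: 6.7
tool_pos: [0.4607, -0.3482, 0.0536]
tool_rot: [-0.002, 0.182, 0.983, 0.001]
contact_force: [-0.2, -0.7, -3.2]
gripper_width: 0.376
```

>>> apply_moves([
  {"linear":[0,0,0.004],"delta_rot":[0,0,0],"fingers":255},
  {"linear":[0,0,0.008],"delta_rot":[0,0,0],"fingers":255},
  {"linear":[0,0,0.012],"delta_rot":[0,0,0],"fingers":255},
  {"linear":[0,0,0.015],"delta_rot":[0,0,0],"fingers":255},
  {"linear":[0,0,0.018],"delta_rot":[0,0,0],"fingers":255},
  {"linear":[0,0,0.02],"delta_rot":[0,0,0],"fingers":255},
  {"linear":[0,0,0.02],"delta_rot":[0,0,0],"fingers":255},
  {"linear":[0,0,0.02],"delta_rot":[0,0,0],"fingers":255},
])

```text
time: 7.5
tool_pos: [0.4622, -0.3501, 0.0374]
tool_rot: [0.0, 0.182, 0.983, -0.0]
contact_force: [-0.1, -0.4, -4.0]
gripper_width: 0.382
```

>>> apply_moves([
  {"linear":[0,0,0.001],"delta_rot":[0,0,0],"fingers":255},
  {"linear":[0,0,0.002],"delta_rot":[0,0,0],"fingers":255},
  {"linear":[0,0,0.003],"delta_rot":[0,0,0],"fingers":255},
  {"linear":[0,0,0.004],"delta_rot":[0,0,0],"fingers":255},
  {"linear":[0,0,0.004],"delta_rot":[0,0,0],"fingers":255},
  {"linear":[0,0,0.004],"delta_rot":[0,0,0],"fingers":255},
  {"linear":[0,0,0.004],"delta_rot":[0,0,0],"fingers":255},
  {"linear":[0,0,0.004],"delta_rot":[0,0,0],"fingers":255},
])

```text
time: 8.3
tool_pos: [0.4622, -0.3501, 0.0333]
tool_rot: [0.0, 0.182, 0.983, -0.0]
contact_force: [0.2, -0.2, -3.7]
gripper_width: 0.378
```

>>> apply_moves([
  {"linear":[0,0,0.001],"delta_rot":[0,0,0],"fingers":255},
  {"linear":[0,0,0.001],"delta_rot":[0,0,0],"fingers":255},
  {"linear":[0,0,0.002],"delta_rot":[0,0,0],"fingers":255},
  {"linear":[0,0,0.002],"delta_rot":[0,0,0],"fingers":255},
  {"linear":[0,0,0.002],"delta_rot":[0,0,0],"fingers":255},
  {"linear":[0,0,0.002],"delta_rot":[0,0,0],"fingers":255},
  {"linear":[0,0,0.002],"delta_rot":[0,0,0],"fingers":255},
  {"linear":[0,0,0.002],"delta_rot":[0,0,0],"fingers":255},
])

```text
time: 9.1
tool_pos: [0.4623, -0.3502, 0.0329]
tool_rot: [-0.0, 0.182, 0.983, 0.0]
contact_force: [-4.8, 4.1, 7.8]
gripper_width: 0.375
```

Contact has been made: the vertical force went from -3.7 N to +7.8 N. I'll release in place, then rise.

>>> apply_moves([
  {"linear":[0,0,-0.001],"delta_rot":[0,0,0],"fingers":255},
  {"linear":[0,0,-0.001],"delta_rot":[0,0,0],"fingers":120},
  {"linear":[0,0,-0.001],"delta_rot":[0,0,0],"fingers":60},
  {"linear":[0,0,-0.001],"delta_rot":[0,0,0],"fingers":0},
  {"linear":[0,0,-0.001],"delta_rot":[0,0,0],"fingers":0},
  {"linear":[0,0,-0.001],"delta_rot":[0,0,0],"fingers":0},
  {"linear":[0,0,-0.001],"delta_rot":[0,0,0],"fingers":0},
  {"linear":[0,0,-0.001],"delta_rot":[0,0,0],"fingers":0},
])

```text
time: 9.9
tool_pos: [0.4622, -0.3501, 0.0323]
tool_rot: [0.0, 0.182, 0.983, -0.0]
contact_force: [-0.7, -0.2, -0.4]
gripper_width: 0.997
```

>>> apply_moves([
  {"linear":[0,0,-0.01],"delta_rot":[0,0,0],"fingers":0},
  {"linear":[0,0,-0.03],"delta_rot":[0,0,0],"fingers":0},
  {"linear":[0,0,-0.06],"delta_rot":[0,0,0],"fingers":0},
  {"linear":[0,0,-0.09],"delta_rot":[0,0,0],"fingers":0},
  {"linear":[0,0,-0.12],"delta_rot":[0,0,0],"fingers":0},
  {"linear":[0,0,-0.14],"delta_rot":[0,0,0],"fingers":0},
  {"linear":[0,0,-0.14],"delta_rot":[0,0,0],"fingers":0},
  {"linear":[0,0,-0.14],"delta_rot":[0,0,0],"fingers":0},
])

```text
time: 10.7
tool_pos: [0.4623, -0.3501, 0.1726]
tool_rot: [0.0, 0.182, 0.983, -0.0]
contact_force: [0.2, -0.2, -0.6]
gripper_width: 1.0
```

```bash
python3 - <<'E'
from h import *
np.set_printoptions(precision=4,suppress=True)
im=eyes.grab_frame('top'); crop(im,130,140,310,125,'pics/b1.png',2.5)
s=state();print(s['time'],s['tool_pos'],s['contact_force'],s['gripper_width'],s['joint_pos'])
b=np.array([.4214,.0657]);e=np.array([.4398,-.054]);b=b-0; d=(b-e)/np.linalg.norm(b-e)
o=e+d*.075; o2=b-d*.049; print('origin',o,o2,d)
y=np.array([-d[1],d[0]]);  # jaw dir
q=s['tool_rot']; r=R.from_quat(np.r_[q[1:],q[0]]); ty=r.as_matrix()[:2,1]
# turn about tool z
loc=r.inv().apply([y[0],y[1],0]); a=np.degrees(np.arctan2(-loc[0],loc[1])); print('turn',a,(a+90)%180-90)
c=(o+o2)/2; print('shift',r.inv().apply(np.r_[c,.1]-s['tool_pos']))
E
```

```text
10.75 [ 0.4617 -0.3496  0.1712] [-0.2166  0.0097 -0.4204] 0.9953715379657774 [-0.7765 -0.0104  1.7789  0.      1.3746 -1.9805]
origin [0.4284 0.0201] [0.4288 0.0173] [-0.1519  0.9884]
turn -119.75422084202559 60.245779157974425
shift [0.1629 0.3319 0.0717]
```

View pics/b1.png

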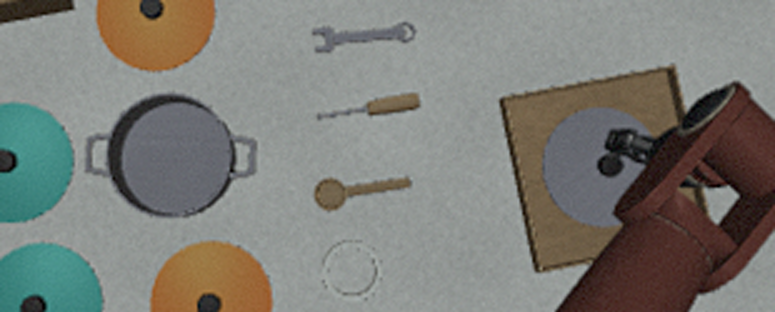

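The lid is centred in the tray with its knob up, and the pot is open and still in place. Next, move above the spoon with a 60° turn.

>>> apply_moves([
  {"linear":[0.018,0.037,0],"delta_rot":[0,0,8],"fingers":0},
  {"linear":[0.038,0.078,0],"delta_rot":[0,0,16],"fingers":0},
  {"linear":[0.058,0.119,0],"delta_rot":[0,0,24],"fingers":0},
  {"linear":[0.079,0.161,0],"delta_rot":[0,0,32],"fingers":0},
  {"linear":[0.1,0.203,0],"delta_rot":[0,0,40],"fingers":0},
  {"linear":[0.12,0.245,0.01],"delta_rot":[0,0,48],"fingers":0},
  {"linear":[0.142,0.288,0.03],"delta_rot":[0,0,56],"fingers":0},
  {"linear":[0.163,0.332,0.05],"delta_rot":[0,0,60],"fingers":0},
])

```text
time: 11.55
tool_pos: [0.4292, 0.0068, 0.126]
tool_rot: [-0.0, 0.652, 0.759, -0.0]
contact_force: [1.4, 0.2, -1.0]
gripper_width: 0.999
```

>>> apply_moves([
  {"linear":[0,0,0],"delta_rot":[0,0,0],"fingers":0},
  {"linear":[0,0,0],"delta_rot":[0,0,0],"fingers":50},
  {"linear":[0,0,0.01],"delta_rot":[0,0,0],"fingers":80},
  {"linear":[0,0,0.02],"delta_rot":[0,0,0],"fingers":80},
  {"linear":[0,0,0.03],"delta_rot":[0,0,0],"fingers":80},
  {"linear":[0,0,0.04],"delta_rot":[0,0,0],"fingers":80},
  {"linear":[0,0,0.05],"delta_rot":[0,0,0],"fingers":80},
  {"linear":[0,0,0.05],"delta_rot":[0,0,0],"fingers":80},
])

```text
time: 12.35
tool_pos: [0.4288, 0.0053, 0.0755]
tool_rot: [-0.002, 0.65, 0.76, -0.001]
contact_force: [-0.0, -0.2, 0.0]
gripper_width: 0.684
```

```bash
python3 - <<'E'
from h import *
np.set_printoptions(precision=4,suppress=True)
im=eyes.grab_frame('side'); crop(im,170,170,150,110,'pics/b2.png',5)
im=eyes.grab_frame('top'); crop(im,230,150,190,110,'pics/b3.png',4)
s=state();print(s['time'],s['tool_pos'],s['tool_rot'],s['contact_force'],s['gripper_width'],s['joint_pos'])
q=s['tool_rot']; r=R.from_quat(np.r_[q[1:],q[0]]); print(r.as_matrix()); print(r.inv().apply(np.array([.4286,.0187,.003])-s['tool_pos']))
E
```

```text
12.45 [0.4301 0.0052 0.0773] [-0.0003  0.6496  0.7602 -0.0002] [-0.4729  0.8869  0.7949] 0.6870659020172113 [-0.1612 -0.288   2.1922 -0.      1.2381 -0.3178]
[[-0.1559  0.9878 -0.0007]
 [ 0.9878  0.1559  0.0001]
 [ 0.0002 -0.0007 -1.    ]]
[0.0135 0.0007 0.0743]
```

View pics/b2.png

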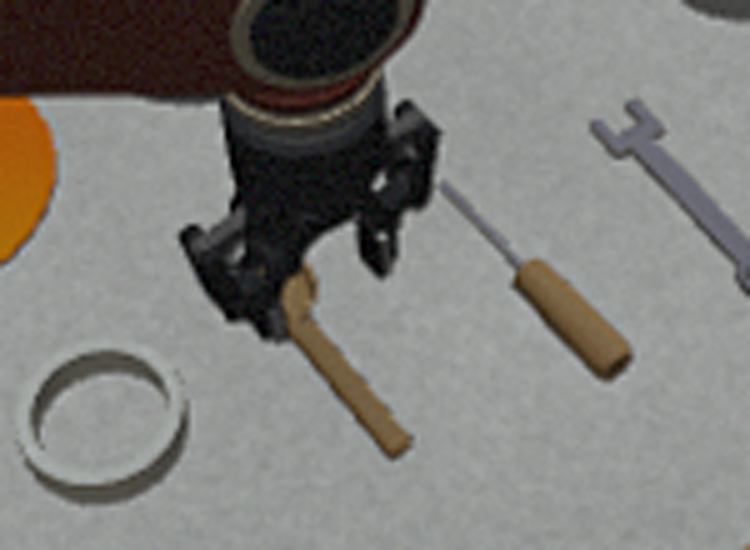

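View pics/b3.png

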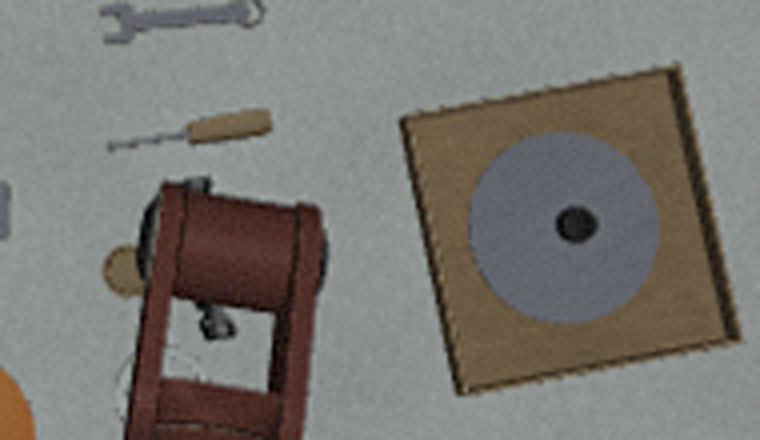

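The fingers straddle the handle, and the lid lies flat in the tray. I need about 13 mm along tool x and 74 mm down.

>>> apply_moves([
  {"linear":[0.007,0,0.005],"delta_rot":[0,0,0],"fingers":80},
  {"linear":[0.013,0,0.02],"delta_rot":[0,0,0],"fingers":80},
  {"linear":[0.013,0,0.035],"delta_rot":[0,0,0],"fingers":80},
  {"linear":[0.013,0,0.05],"delta_rot":[0,0,0],"fingers":80},
  {"linear":[0.013,0,0.06],"delta_rot":[0,0,0],"fingers":80},
  {"linear":[0.013,0,0.067],"delta_rot":[0,0,0],"fingers":80},
  {"linear":[0.013,0,0.07],"delta_rot":[0,0,0],"fingers":80},
  {"linear":[0.013,0,0.07],"delta_rot":[0,0,0],"fingers":80},
])

```text
time: 13.25
tool_pos: [0.4282, 0.0182, 0.0076]
tool_rot: [-0.0, 0.65, 0.76, -0.0]
contact_force: [0.4, 0.8, 0.6]
gripper_width: 0.687
```

>>> apply_moves([
  {"linear":[0,0,0.002],"delta_rot":[0,0,0],"fingers":120},
  {"linear":[0,0,0.004],"delta_rot":[0,0,0],"fingers":160},
  {"linear":[0,0,0.004],"delta_rot":[0,0,0],"fingers":200},
  {"linear":[0,0,0.004],"delta_rot":[0,0,0],"fingers":255},
  {"linear":[0,0,0.004],"delta_rot":[0,0,0],"fingers":255},
  {"linear":[0,0,0.004],"delta_rot":[0,0,0],"fingers":255},
  {"linear":[0,0,0.004],"delta_rot":[0,0,0],"fingers":255},
  {"linear":[0,0,0.004],"delta_rot":[0,0,0],"fingers":255},
])

```text
time: 14.05
tool_pos: [0.4286, 0.0181, 0.004]
tool_rot: [0.0, 0.65, 0.76, 0.0]
contact_force: [0.2, 0.7, 2.9]
gripper_width: 0.161
```

>>> apply_moves([
  {"linear":[0,0,-0.005],"delta_rot":[0,0,0],"fingers":255},
  {"linear":[0,0,-0.02],"delta_rot":[0,0,0],"fingers":255},
  {"linear":[0,0,-0.04],"delta_rot":[0,0,0],"fingers":255},
  {"linear":[0,0,-0.07],"delta_rot":[0,0,0],"fingers":255},
  {"linear":[0,0,-0.1],"delta_rot":[0,0,0],"fingers":255},
  {"linear":[0,0,-0.13],"delta_rot":[0,0,0],"fingers":255},
  {"linear":[0,0,-0.16],"delta_rot":[0,0,0],"fingers":255},
  {"linear":[0,0,-0.18],"delta_rot":[0,0,0],"fingers":255},
])

```text
time: 14.85
tool_pos: [0.4286, 0.0181, 0.1859]
tool_rot: [0.001, 0.649, 0.76, 0.001]
contact_force: [1.0, -0.1, -1.0]
gripper_width: 0.164
```

```bash
python3 - <<'E'
from h import *
np.set_printoptions(precision=4,suppress=True)
im=eyes.grab_frame('side'); crop(im,170,130,150,120,'pics/d1.png',5)
im=eyes.grab_frame('top').copy(); crop(im,155,165,100,80,'pics/d2.png',6)
s=state();print(s['time'],s['tool_pos'],s['tool_rot'],s['contact_force'],s['gripper_width'])
q=s['tool_rot']; r=R.from_quat(np.r_[q[1:],q[0]]); print(r.inv().apply(np.array([.477,.299,.18])-s['tool_pos']))
E
```

```text
14.95 [0.43   0.0179 0.1871] [0.0027 0.6495 0.7603 0.0018] [ 0.1494  0.4576 -0.984 ] 0.16226880741844693
[0.2703 0.0903 0.0071]
```

View pics/d1.png

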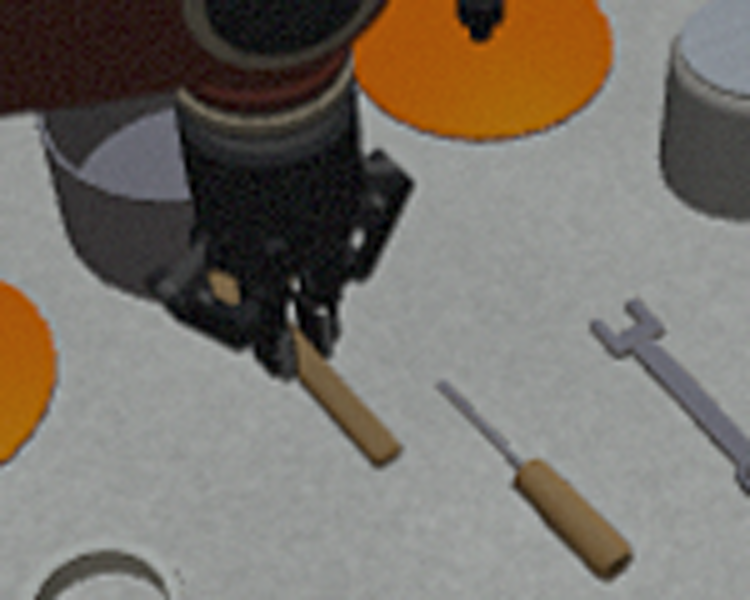

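View pics/d2.png

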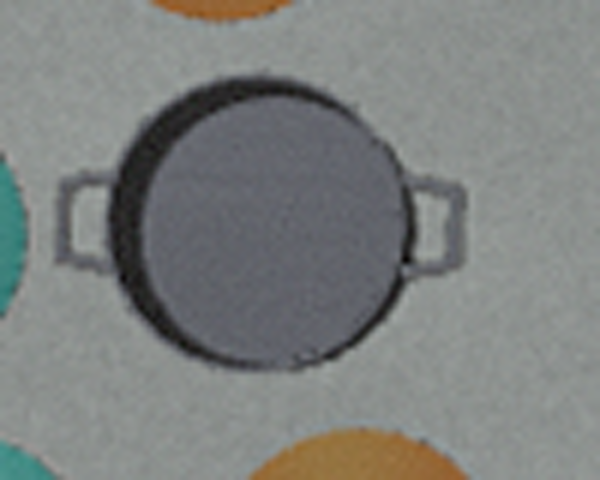

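The spoon is gripped and level. The pot's rim in the top view spans u 173–224 and v 177–227; I'll use that to refine the pot centre.

```bash
python3 - <<'E'
from h import *
c=plane('top',(198.2,201.6),.1); print(c)
s=state(); q=s['tool_rot']; r=R.from_quat(np.r_[q[1:],q[0]]); print(r.inv().apply(np.r_[c[:2],.18]-s['tool_pos']))
E
```

```text
[0.47623524 0.29565111 0.1       ]
[0.26709846 0.08899961 0.00711969]
```

>>> apply_moves([
  {"linear":[0.02,0.007,0],"delta_rot":[0,0,0],"fingers":255},
  {"linear":[0.055,0.018,0],"delta_rot":[0,0,0],"fingers":255},
  {"linear":[0.095,0.032,0],"delta_rot":[0,0,0],"fingers":255},
  {"linear":[0.14,0.046,0],"delta_rot":[0,0,0],"fingers":255},
  {"linear":[0.18,0.06,0],"delta_rot":[0,0,0],"fingers":255},
  {"linear":[0.22,0.073,0],"delta_rot":[0,0,0],"fingers":255},
  {"linear":[0.25,0.083,0],"delta_rot":[0,0,0],"fingers":255},
  {"linear":[0.267,0.089,0],"delta_rot":[0,0,0],"fingers":255},
])

```text
time: 15.75
tool_pos: [0.4733, 0.2975, 0.1813]
tool_rot: [-0.001, 0.649, 0.761, -0.002]
contact_force: [0.5, -0.3, -0.9]
gripper_width: 0.163
```

>>> apply_moves([
  {"linear":[0,0,0],"delta_rot":[0,0,0],"fingers":255},
  {"linear":[0,0,0],"delta_rot":[0,0,0],"fingers":255},
  {"linear":[0,0,0.01],"delta_rot":[0,0,0],"fingers":255},
  {"linear":[0,0,0.02],"delta_rot":[0,0,0],"fingers":255},
  {"linear":[0,0,0.03],"delta_rot":[0,0,0],"fingers":255},
  {"linear":[0,0,0.04],"delta_rot":[0,0,0],"fingers":255},
  {"linear":[0,0,0.05],"delta_rot":[0,0,0],"fingers":255},
  {"linear":[0,0,0.05],"delta_rot":[0,0,0],"fingers":255},
])

```text
time: 16.55
tool_pos: [0.4732, 0.2951, 0.1312]
tool_rot: [-0.001, 0.65, 0.76, -0.002]
contact_force: [-1.0, 1.0, -1.5]
gripper_width: 0.165
```

```bash
python3 - <<'E'
from h import *
np.set_printoptions(precision=4,suppress=True)
im=eyes.grab_frame('side'); crop(im,150,90,120,110,'pics/e1.png',5)
im=eyes.grab_frame('top').copy(); crop(im,155,165,100,80,'pics/e2.png',6)
s=state();print(s['time'],s['tool_pos'],s['contact_force'],s['gripper_width'])
E
```

```text
16.65 [0.4743 0.2957 0.1333] [-0.9785 -0.2241 -0.2043] 0.15828559795884636
```

View pics/e1.png

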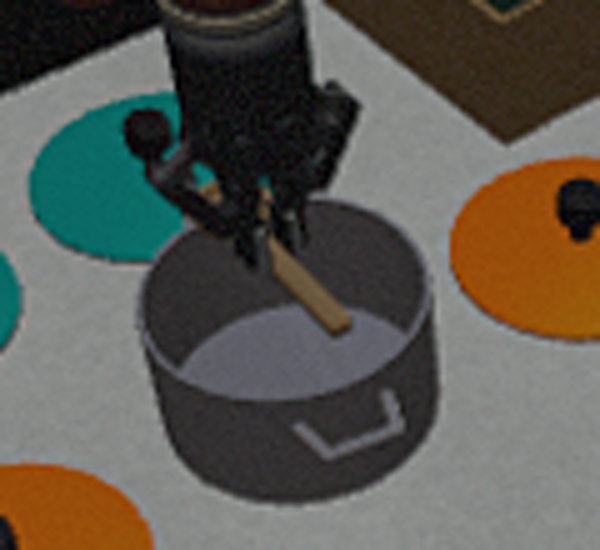

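View pics/e2.png

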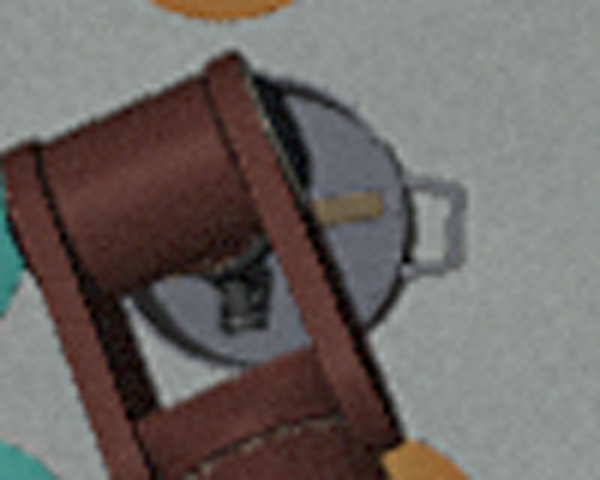

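```bash
python3 - <<'E'
from h import *
print(plane('top',(218.3,199.0),.139), plane('side',(150+345/5,90+325/5),.139), tri((218.3,199),(219,155)))
# pot from side: rim extreme cols
print(plane('top',(172.6,201.6),.1),plane('top',(223.8,201.6),.1))
E
```

```text
[0.48275113 0.22076469 0.139     ] [0.48555146 0.21685738 0.139     ] (array([0.48479799, 0.22052831, 0.135649  ]), np.float64(0.0037938920094013396))
[0.47643398 0.38651911 0.1       ] [0.47603604 0.20457033 0.1       ]
```

The handle end is at y≈0.219, against the inner wall at about 0.212. The bowl end is at about 0.367, against the wall at 0.380. The spoon fits, so I'll lower it.

>>> apply_moves([
  {"linear":[-0.001,0.001,0.01],"delta_rot":[0,0,0],"fingers":255},
  {"linear":[0.002,0.001,0.025],"delta_rot":[0,0,0],"fingers":255},
  {"linear":[0.002,0.001,0.04],"delta_rot":[0,0,0],"fingers":255},
  {"linear":[0.002,0.001,0.055],"delta_rot":[0,0,0],"fingers":255},
  {"linear":[0.002,0.001,0.07],"delta_rot":[0,0,0],"fingers":255},
  {"linear":[0.002,0.001,0.08],"delta_rot":[0,0,0],"fingers":255},
  {"linear":[0.002,0.001,0.09],"delta_rot":[0,0,0],"fingers":255},
  {"linear":[0.002,0.001,0.09],"delta_rot":[0,0,0],"fingers":255},
])

```text
time: 17.45
tool_pos: [0.474, 0.2974, 0.0417]
tool_rot: [-0.001, 0.65, 0.76, -0.001]
contact_force: [-0.1, 1.0, -0.5]
gripper_width: 0.162
```

>>> apply_moves([
  {"linear":[0,0,0.005],"delta_rot":[0,0,0],"fingers":255},
  {"linear":[0,0,0.01],"delta_rot":[0,0,0],"fingers":255},
  {"linear":[0,0,0.01],"delta_rot":[0,0,0],"fingers":255},
  {"linear":[0,0,0.01],"delta_rot":[0,0,0],"fingers":170},
  {"linear":[0,0,0.01],"delta_rot":[0,0,0],"fingers":110},
  {"linear":[0,0,0.01],"delta_rot":[0,0,0],"fingers":110},
  {"linear":[0,0,0.01],"delta_rot":[0,0,0],"fingers":110},
  {"linear":[0,0,0.01],"delta_rot":[0,0,0],"fingers":110},
])

```text
time: 18.25
tool_pos: [0.4752, 0.2979, 0.0339]
tool_rot: [0.0, 0.65, 0.76, 0.0]
contact_force: [-0.4, 0.9, 0.4]
gripper_width: 0.564
```

>>> apply_moves([
  {"linear":[0,0,-0.01],"delta_rot":[0,0,0],"fingers":110},
  {"linear":[0,0,-0.03],"delta_rot":[0,0,0],"fingers":110},
  {"linear":[0,0,-0.06],"delta_rot":[0,0,0],"fingers":110},
  {"linear":[0,0,-0.1],"delta_rot":[0,0,0],"fingers":110},
  {"linear":[0,0,-0.14],"delta_rot":[0,0,0],"fingers":110},
  {"linear":[0,0,-0.18],"delta_rot":[0,0,0],"fingers":110},
  {"linear":[0,0,-0.2],"delta_rot":[0,0,0],"fingers":110},
  {"linear":[0,0,-0.2],"delta_rot":[0,0,0],"fingers":110},
])

```text
time: 19.05
tool_pos: [0.4772, 0.2989, 0.2395]
tool_rot: [0.002, 0.65, 0.76, 0.004]
contact_force: [-0.8, -0.8, 0.6]
gripper_width: 0.571
```

>>> apply_moves([
  {"linear":[-0.03,0,0],"delta_rot":[0,0,0],"fingers":110},
  {"linear":[-0.07,0,0],"delta_rot":[0,0,0],"fingers":110},
  {"linear":[-0.11,0,0],"delta_rot":[0,0,0],"fingers":110},
  {"linear":[-0.15,0,0],"delta_rot":[0,0,0],"fingers":110},
  {"linear":[-0.19,0,0],"delta_rot":[0,0,0],"fingers":110},
  {"linear":[-0.22,0,0],"delta_rot":[0,0,0],"fingers":110},
  {"linear":[-0.22,0,0],"delta_rot":[0,0,0],"fingers":110},
  {"linear":[-0.22,0,0],"delta_rot":[0,0,0],"fingers":110},
])

```text
time: 19.85
tool_pos: [0.5089, 0.0803, 0.2325]
tool_rot: [-0.001, 0.65, 0.76, -0.0]
contact_force: [-0.9, 0.6, 0.2]
gripper_width: 0.567
```

```bash
python3 - <<'E'
from h import *
im=eyes.grab_frame('side'); cv2.imwrite('pics/f1.png',im[:,:,::-1])
im=eyes.grab_frame('top'); crop(im,130,90,310,180,'pics/f2.png',2.5)
s=state();print(s['time'],s['tool_pos'],s['contact_force'],s['gripper_width'])
E
```

```text
19.95 [0.5089796  0.08129731 0.23287979] [-0.43185687 -0.82245222 -0.11792045] 0.56516966805879
```

View pics/f1.png

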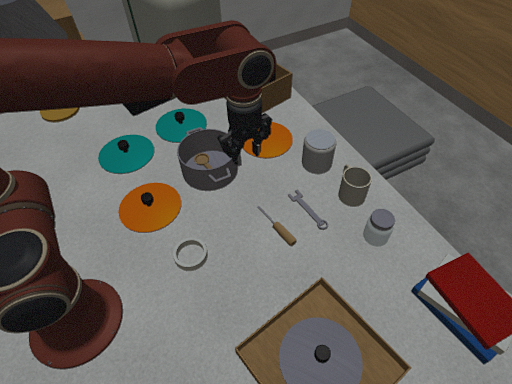

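View pics/f2.png

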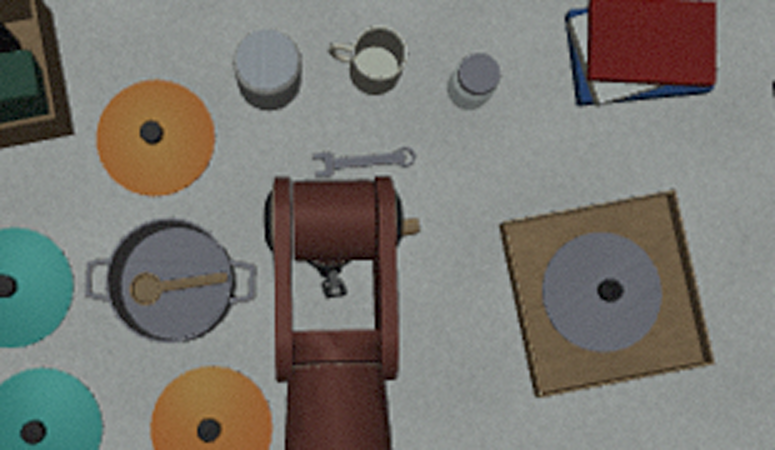

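The spoon lies flat in the pot, the lid is centred and flat in the tray, and the bystanders look unmoved. I'll do a quick numeric check and hand in.

```bash
python3 - <<'E'
from h import *
print('lid knob',plane('top',(130+610/2.5,90+290/2.5),.060),'tray',(.460,-.351))
print('pot rim centre',plane('top',(130+171.5/2.5,90+280/2.5),.1))
from plant import job_done
print(job_done())
E
```

```text
lid knob [ 0.46090266 -0.34780652  0.06      ] tray (0.46, -0.351)
pot rim centre [0.47480549 0.29421289 0.1       ]
the job is handed in; nothing more can be done
None
```

I lifted the lid off the pot by its knob and carried it level to the tray. I lowered it until the force sensor showed contact with the floor, then let go. I then picked up the spoon by its handle, lowered it into the pot and released it about 25 mm above the pot's floor. The job was handed in at about 20 s of the 67 s allowed.

My last checks, from the final pictures:
- **Lid:** it lies flat, knob up, about 3 mm from the tray's centre.
- **Spoon:** it lies flat inside the pot.
- **Pot:** its rim centre is within about 2 mm of where I measured it before the spoon went in.
- **Bystanders:** the wrench, screwdriver, mug, jar and can look unmoved by eye; I did not measure them.
- **Robot:** the arm is clear of everything.

No check failed. The only disagreement was in measuring the tray, where the two cameras differed by up to 9 mm. That is well inside the 45 mm allowed.

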